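# Free the cut-off air pipe stub

## Robot

A 6-joint arm with a two-finger parallel gripper is mounted at the origin on the work surface. World frame = base frame: x ahead of the robot, y to its left, z up, the work surface at z = 0. Lengths are in mm, angles in rad, forces in N, time in s.
With the tool pointing down it reaches from about 275 to 1000 mm from the base axis. Payload 8.4 kg.
Tool frame: the origin (TCP) lies between the finger pads; the fingertips stand r.tips_ahead ahead of it and the grasp point (between the pads) lies 6 mm ahead of it (r.tips_ahead is the distance from the TCP to the fingertips, in mm); z points along the fingers, y is the line along which they close (so a half turn about z gives the same grasp; the last joint's range is limited). The gripper opens to 85 mm and grips with 20 to 120 N. Pads are 22 mm wide; open, the fingers measure 114 mm over their backs; the gripper's body (76 mm by 85 mm) begins 54 mm behind the grasp point. The pads swing forward as they close: fully open they stand 13 mm farther back than shut.
Start: joints at [-1.282, 0.353, 1.633, -0, 1.155, -0.002], TCP at [179.198, -598.762, 256.281] pointing down, gripper open.
Joint ranges: [-2.63, 2.63], [-0.92, 2.1], [0.06, 2.66], [-1.3, 4.44], [0, 2.69], [-3.02, 3.02]. Speed limits (rad/s): [2.22, 2.22, 2.79, 3.14, 3.14, 3.14].

## Interface

Orientations are given as [roll, pitch, yaw] about the fixed x, y, z axes, in that order (R = Rz(yaw) Ry(pitch) Rx(roll)).
In Python, from rig import r gives the robot as it stands.
- The arm moves only by the tool carry_out, never from a script. Its arguments are lists of equal length, an entry for each row: "delta_pos": the shift along the tool's x, y, z in m, a list of three; "rot": the turn, a rotation vector about the tool's x, y, z in degrees, a list of three. A call has 1 to 8 rows; each row is the pose to reach, as a shift and turn from the pose commanded when the call began, along the tool's axes at that moment; what a row does not reach only later rows make up. A row lasts 1/8 s, in which the tool goes at most 62.5 mm and 10.7 degrees, less where a joint would pass 70% of its speed; a pose out of reach is approached as far as the arm can. A call with a gripper value outside its range is refused whole. "claw" is the finger opening in m, from 0 to 0.0854, set as the call begins (left out, the last holds). The fingers move at their own pace and stop on an object; "grip_force" is the grip in N (left out, the last holds). Time passes only in rows, so rows that repeat a pose let the fingers close. It gives the time, the measured TCP pose, the force, the opening and the grip force at its end, in the units of the state.
- r.sense(): the state, without advancing time (a new reading comes with each control period).
- r.grab_frame(name): name is "scene" or "top" or "wrist"; returns the picture (480x640x3 uint8, blue, green, red); there is no depth.
- r.camera_info(name): a dict with "fx", "fy", "cx", "cy" (pixels), "pose" (4x4, takes a point from camera to world coordinates); the wrist camera has in their place "hand_eye" (4x4, takes a point from camera to tool coordinates, whose origin is the TCP and whose axes are the flange's). Camera axes: x right, y down, z forward; pixel columns grow to the right and rows downward; lengths in mm; the calibration is good to about 2 mm. A picture is of the moment at which its call begins: read the wrist's pose just before it. camera_info takes no time and is no camera call.
- r.sign_off(): hands the job in; it is judged then, once.
Trained networks look in the newest picture that a camera, given by its name, has taken for a name from the list of things; names that differ only in an ending like _2 or _b are one class to them, and where a whole thing is asked for, a point or a joint stands for the part that bears it (a point fixed in the world has none). Each returns a list of dicts, best first, with "p" (0 to 1); they miss things now and then, are a little off and sometimes report something else, mostly with a low value. They report only what shows in the picture. A call takes as long as a camera call. They do not tell look-alikes from the thing itself.
- r.recognise(thing, camera): "box" ([left, top, right, bottom] in pixels, round what is visible of it).
- r.cut_out(thing, camera): "mask" (480x640 bool, what is visible of it) and "box" ([left, top, right, bottom] in pixels, round what is visible of it).
The state is a dict: "clock": time; "qpos": joint angles; "qvel": joint speeds; "joint_efforts": joint torques, N m; "eef_pos": TCP position; "tcp_rot": TCP orientation; "contact_force": force on the tool from outside, world axes, zero at the start; "wrist_torque": the same for the moment, N m; "opening": opening from 0.0 (shut) to 1.0 (fully open); "grasp_force": force on a finger pad.
Only numpy, scipy, OpenCV 4.12 (cv2) and the standard library are available. Lean on these libraries where they do the work, as an engineer would, in place of code of your own. Each camera call takes 0.05 s, during which the arm holds its last target. There are 200 camera calls.

## Task

On the workshop's air manifold, take out the bare open-ended pipe stub: push-fit teeth lock it, so hold its release ring pressed down while you take hold of the pipe and draw it straight up and out. Put the stub into the round steel pot, leaving the pot standing, and leave the gauge and the valve in their fittings.

Things in the scene. Friction and masses are not known exactly. Their poses are not given: they have to be found in the camera images.
- stub_mid (a point): Half-way point of the bare stub: plain upright aluminium pipe, 20 mm diameter, 118 mm long, 60 g, open top (dark hole), locked in any one of the manifold's 3 fittings. z up along it; at the start y runs along the row of fittings, x across; this point is 3 mm above the top of its release ring, 62 mm of pipe stand above the ring. With the ring 4 mm or more down it is free; once it has risen 2 mm the ring may rise too.
- pot_rim (a point): Centre of the mouth of the open round steel pot on the bench: 100 mm outside diameter, 92 mm inside, 75 mm high, 70 mm deep inside, about 0.7 kg, loose. z points up out of the mouth.
- gauge_mid (a point): Centre of the dial gauge (52 mm diameter, 22 mm high, dial up, top 134 mm above the bench) on another fitting's pipe; leave alone. Each fitting has a grey release ring round its pipe, over a black collar: flat disc, 58 mm diameter, 23 mm hole, 6 mm thick, top 76 mm above the bench. It can be pressed down 10 mm (2 N to start, 6 N at the stop) and springs back up when let go.
- valve_mid (a point): Centre of the brass valve body (32 mm diameter, 26 mm high, flat black handle 52 mm long on top, top 138 mm above the bench) on the third fitting's pipe; leave alone. The manifold that carries the three fittings, 100 mm apart in a row, is a fixed aluminium block, 310 mm long, 70 wide, 40 high.
There are look-alikes about, which are no part of the job. Of the things that look like the part that bears pot_rim, take the one that is nearest to the robot's base at the start.

How it is judged (in metres and radians):
On the way:
1. the bare stub has been drawn up out of its fitting (height (world z) of stub_mid above 0.14 m), for 0.1 s.
At the end, for the whole second after the job is handed in: The stub rests in the pot, standing or leaning: its half-way point is below the rim and within 45 mm of the pot's axis, at rest. The pot stands upright (within 10 degrees) on the bench, and the gauge and the valve are within 15 mm of where they were (horizontal distance between stub_mid and pot_rim below 0.045 m and z of stub_mid in the frame of pot_rim below 0 m and angle between pot_rim's own z axis and vertical below 0.17 rad and height (world z) of pot_rim below 0.09 m and linear speed of stub below 0.03 m/s and distance of each of gauge_mid, valve_mid from where it was at the start of the episode below 0.015 m); the robot touches nothing.
It fails at once if the gauge or the valve is pulled out of its fitting (distance of any of gauge_mid, valve_mid from where it was at the start of the episode above 0.02 m).
It also fails if it takes over 38 s, if anything falls off the work surface, if the arm or the gripper's body presses on something with over 40 N, if the wrist force passes 120 N, or if a joint passes its speed limit or range.

## Working session

There is one attempt and no reset: what is moved stays moved. The work goes in short steps, Python scripts to look and compute and a tool call to move; the robot and the scene stay as the last step left them, time stands still between calls to the robot, and variables do not carry over. Pictures are saved under pics/ and viewed, at most 10 in all, crops included, and the job is handed in when it is done.

Besides the shell and the picture viewer there is one more tool, called as name(argument=value, ...) on one line, values as JSON. carry_out: Moves the arm, as the interface text tells. Its arguments: {"type":"object","properties":{"delta_pos":{"type":"array","items":{"type":"array","items":{"type":"number"}}},"rot":{"type":"array","items":{"type":"array","items":{"type":"number"}}},"claw":{"type":"number"},"grip_force":{"type":"number"}},"required":["delta_pos","rot"]}

```bash
ls; mkdir -p pics; python3 - <<'E'
from rig import r
import cv2,numpy as np
print(r.sense(), r.tips_ahead)
for n in ("scene","top"):
    cv2.imwrite(f"pics/{n}0.png", r.grab_frame(n)); c=r.camera_info(n); print(n,c)
    for t in ("stub_mid","pot_rim","gauge_mid","valve_mid"):
        print(t,[(np.round(d["box"]).tolist(),round(d["p"],2)) for d in r.recognise(t,n)])
print(r.camera_info("wrist"))
E
```

```text
pics
{'clock': 0.0, 'qpos': array([-1.28239039e+00,  3.53666683e-01,  1.63415573e+00,  2.64229037e-05,
        1.15523713e+00, -2.37979399e-03]), 'qvel': array([-6.53905842e-04, -1.65772758e-03, -2.44625028e-05,  1.23121262e-04,
        8.86245630e-04,  5.07066259e-04]), 'joint_efforts': array([-5.12947952e-05, -6.05254269e+01, -3.42056787e+01,  1.66994428e-04,
        9.39206657e-03,  4.90686693e-05]), 'eef_pos': array([ 179.07750033, -598.30896759,  255.54086205]), 'tcp_rot': array([-3.14012583e+00, -2.76492141e-05,  2.90775029e-01]), 'contact_force': array([0.48187884, 0.48458445, 0.77535242]), 'wrist_torque': array([ 0.01242257,  0.06827268, -0.0289315 ]), 'grasp_force': 0.0, 'opening': 1.0017391234838247} 25.0
scene {'fx': 598.0661428400387, 'fy': 598.0661428400387, 'cx': 320.517374655003, 'cy': 226.72117201303578, 'pose': array([[-3.46781382e-01,  7.19095069e-01, -6.02200096e-01,
         1.28906634e+03],
       [ 9.37898585e-01,  2.59398689e-01, -2.30344449e-01,
         2.43583721e+02],
       [-9.42964200e-03, -6.44681784e-01, -7.64392883e-01,
         1.00445540e+03],
     
[... 831 characters left out ...]
0, 225.0, 287.0], 0.73)]
pot_rim [([259.0, 145.0, 313.0, 196.0], 0.93), ([452.0, 190.0, 512.0, 242.0], 0.82), ([407.0, 266.0, 465.0, 320.0], 0.67)]
gauge_mid [([149.0, 253.0, 180.0, 282.0], 0.87)]
valve_mid [([259.0, 275.0, 280.0, 304.0], 0.64)]
{'fx': 356.1837458177072, 'fy': 356.1837458177072, 'cx': 314.0637680001434, 'cy': 237.7759221900978, 'hand_eye': array([[-1.62899152e-03, -9.62259409e-01, -2.72128971e-01,
         6.93159441e+01],
       [ 9.99998495e-01, -1.40516518e-03, -1.01736927e-03,
         1.09031912e+00],
       [ 5.96586996e-04, -2.72130219e-01,  9.62260250e-01,
        -1.17428066e+02],
       [ 0.00000000e+00,  0.00000000e+00,  0.00000000e+00,
         1.00000000e+00]])}
```

View pics/top0.png

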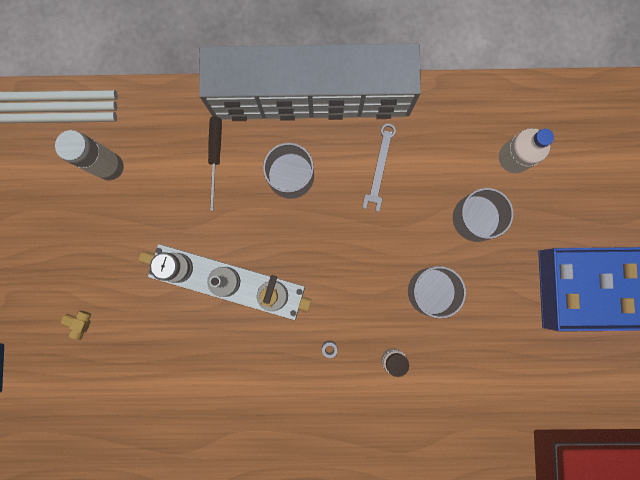

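View pics/scene0.png

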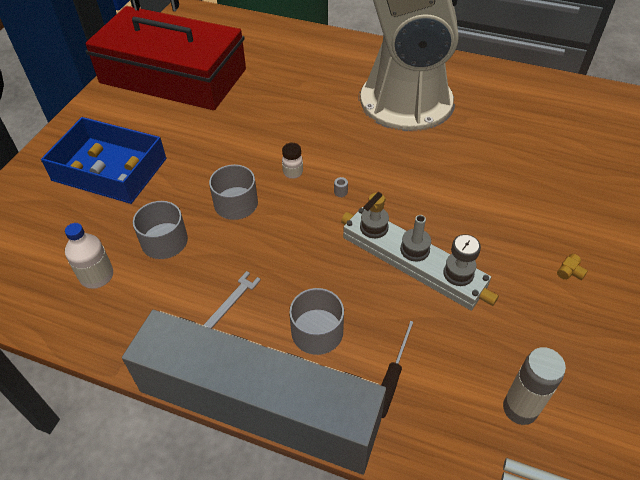

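The candidates are:
- **Bare stub:** the middle fitting, top (216,281), scene (419,217). The gauge (165,267) and valve (270,293) are on the other two fittings. The loose nut at (330,350) and the pipes at top left are not candidates.
- **Pots:** (437,292), (483,214) and (289,170). The nearest to the base (about px (297,485)) is (437,292).

I'll check the stub choice in a crop and triangulate.

```bash
cat > h.py <<'E'
from rig import r
import numpy as np
def ray(n,u,v,pose=None):
    c=r.camera_info(n); P=c["pose"] if pose is None else pose
    return P[:3,3], P[:3,:3]@np.array([(u-c["cx"])/c["fx"],(v-c["cy"])/c["fy"],1])
def at_z(n,u,v,z,pose=None):
    o,d=ray(n,u,v,pose); return o+d*(z-o[2])/d[2]
E
python3 - <<'E'
from h import *
import cv2
a=cv2.imread("pics/top0.png")[240:330,130:320]; b=cv2.imread("pics/scene0.png")[180:310,330:500]
a=cv2.resize(a,(760,360),interpolation=cv2.INTER_CUBIC); b=cv2.resize(b,None,fx=4,fy=4,interpolation=cv2.INTER_CUBIC)[:520]
cv2.imwrite("pics/crop.png",cv2.resize(np.vstack([a[:, :680],b]),(544,704))[:600])
for nm,n,u,v,z in [("stubT","top",216,281,138),("stubS","scene",420,218,138),("gauge","top",163,266,134),("gaugeS","scene",466,244,134),("valveT","top",270,290,138)]:
    print(nm,at_z(n,u,v,z).round(1))
for n in("top","scene"):
    for d in r.recognise("pot_rim",n): pass
for n,u,v in [("top",437,292),("top",483,214),("top",289,170),("scene",234,178),("scene",160,215)]: print(n,u,v,at_z(n,u,v,75).round(1))
E
```

```text
stubT [522.4 151.9 138. ]
stubS [521.3 154.1 138. ]
gauge [550.7 250.1 134. ]
gaugeS [551.1 249.5 134. ]
valveT [505.3  54.1 138. ]
top 437 292 [ 497.8 -260.5   75. ]
top 483 214 [ 648.  -354.6   75. ]
top 289 170 [739.9  23.3  75. ]
scene 234 178 [ 490.3 -262.9   75. ]
scene 160 215 [ 640.  -360.8   75. ]
```

View pics/crop.png

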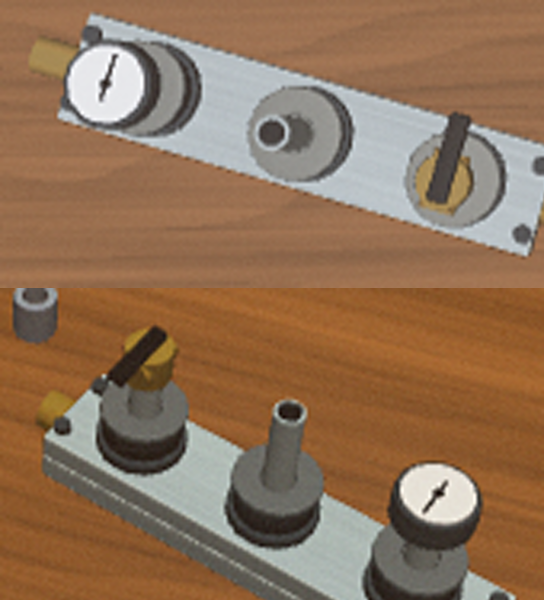

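The crop shows the bare open pipe (dark hole) in the middle fitting, between the gauge and the valve, at about (522,153) mm. The pot is at about (494,-261). Next I move above the stub with tool x along the row.

carry_out(delta_pos=[[0.039,-0.0445,0],[0.078,-0.089,0],[0.117,-0.133,0],[0.156,-0.1775,0],[0.195,-0.222,0],[0.234,-0.266,0],[0.272,-0.3105,0],[0.311,-0.355,0]], rot=[[0,0,-7],[0,0,-14],[0,0,-21],[0,0,-28],[0,0,-35],[0,0,-42],[0,0,-49],[0,0,-57]], claw=0.05)

```text
clock: 1.6
eef_pos: [376.0, -167.8, 256.7]
tcp_rot: [3.14, 0.0, 1.29]
contact_force: [1.3, 0.2, -0.6]
opening: 0.585
grasp_force: 0.0
```

carry_out(delta_pos=[[0.058,0.008,0],[0.116,0.017,0],[0.174,0.025,0],[0.232,0.033,0],[0.29,0.042,0],[0.348,0.05,0],[0.348,0.05,0],[0.348,0.05,0]], rot=[[0,0,0],[0,0,0],[0,0,0],[0,0,0],[0,0,0],[0,0,0],[0,0,0],[0,0,0]])

```text
clock: 2.6
eef_pos: [520.7, 150.2, 255.9]
tcp_rot: [-3.141, 0.001, 1.287]
contact_force: [-0.7, -0.4, -0.1]
opening: 0.584
grasp_force: 0.0
```

```bash
cat >> h.py <<'E'
from scipy.spatial.transform import Rotation as Ro
def wpose():
    s=r.sense(); T=np.eye(4); T[:3,:3]=Ro.from_euler("xyz",s["tcp_rot"]).as_matrix(); T[:3,3]=s["eef_pos"]
    return s,T,T@r.camera_info("wrist")["hand_eye"]
E
python3 - <<'E'
from h import *
import cv2
s,T,P=wpose(); im=r.grab_frame("wrist"); cv2.imwrite("pics/w1.png",im); np.save("P1.npy",P)
print(s["eef_pos"],s["tcp_rot"],s["contact_force"],s["opening"])
for t in("stub_mid","gauge_mid","valve_mid"): print(t,[(d["box"],d["p"]) for d in r.recognise(t,"wrist")])
E
```

```text
[520.69103408 150.20127336 255.93896094] [-3.14080690e+00  9.02488924e-04  1.28659737e+00] [-0.65427226 -0.39547228 -0.1062215 ] 0.5838689208829101
stub_mid []
gauge_mid [([273.8, 31.4, 356.7, 125.0], 0.73)]
valve_mid [([290.8, 310.4, 367.5, 376.1], 0.82)]
```

View pics/w1.png

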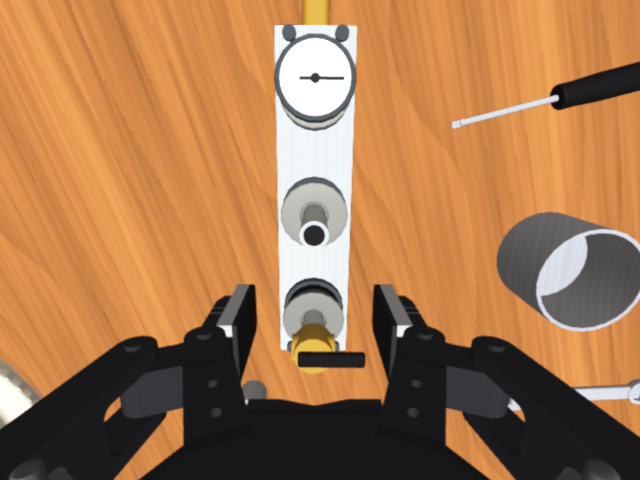

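The stub's hole is at (314,235), on the row line between the gauge at (315,77) and the valve at (330,355). The fingers straddle it symmetrically.

```bash
python3 - <<'E'
from h import *
P=np.load("P1.npy"); p=at_z("wrist",314,235,138,P); g=at_z("wrist",315,77.5,134,P)
s,T,_=wpose(); print(p,g,"tool delta",T[:3,:3].T@(p-T[:3,3]), "row yaw",np.arctan2(*(g-p)[1::-1]))
E
```

```text
[522.26730475 153.57542632 138.        ] [551.07291717 249.40270352 134.        ] tool delta [4.55413870e+00 7.30167850e-02 1.18447205e+02] row yaw 1.2787898067686176
```

carry_out(delta_pos=[[0.004,0,0.03],[0.004,0,0.065],[0.004,0,0.1],[0.004,0,0.125],[0.004,0,0.14],[0.004,0,0.144],[0.004,0,0.144]], rot=[[0,0,0],[0,0,0],[0,0,0],[0,0,0],[0,0,0],[0,0,0],[0,0,0]], claw=0.04)

```text
clock: 3.68
eef_pos: [522.7, 154.1, 112.8]
tcp_rot: [3.141, -0.0, 1.285]
contact_force: [-0.1, -0.7, 0.5]
opening: 0.467
grasp_force: 0.0
```

carry_out(delta_pos=[[0,0,0],[0,0,0],[0,0,0],[0,0,0]], rot=[[0,0,0],[0,0,0],[0,0,0],[0,0,0]], claw=0.03, grip_force=40)

```text
clock: 4.18
eef_pos: [522.4, 154.3, 112.4]
tcp_rot: [3.141, -0.0, 1.286]
contact_force: [-0.3, 0.5, 0.2]
opening: 0.353
grasp_force: 0.0
```

```bash
python3 - <<'E'
from h import *
import cv2
s,T,P=wpose(); im=r.grab_frame("wrist"); cv2.imwrite("pics/w2.png",im)
print(s["eef_pos"],s["contact_force"],s["opening"],s["grasp_force"])
E
```

```text
[522.4090924  154.26533974 112.43917242] [-0.33740537  0.51746622  0.16200221] 0.3531234198809325 0.0
```

View pics/w2.png

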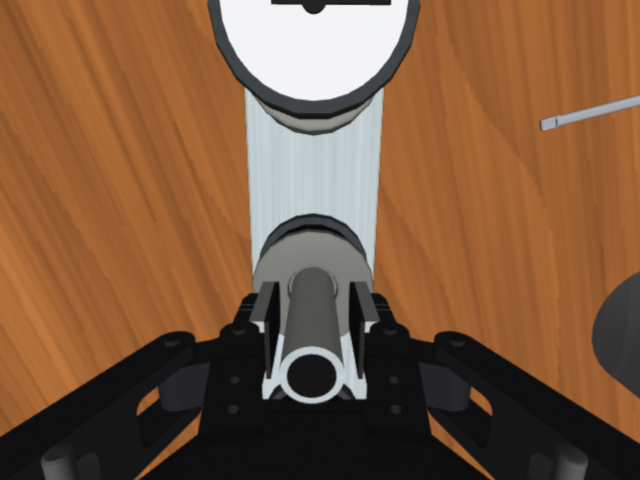

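The pipe (rim at (312,374)) is centred between the pads, and the fingertips are above the ring's left and right halves. Next I press down gradually and watch the force.

carry_out(delta_pos=[[0,0,0.004],[0,0,0.008],[0,0,0.011],[0,0,0.011]], rot=[[0,0,0],[0,0,0],[0,0,0],[0,0,0]])

```text
clock: 4.72
eef_pos: [522.2, 154.2, 100.9]
tcp_rot: [-3.141, 0.0, 1.286]
contact_force: [1.5, 0.9, -0.5]
opening: 0.35
grasp_force: 0.0
```

carry_out(delta_pos=[[0,0,0.001],[0,0,0.002],[0,0,0.002]], rot=[[0,0,0],[0,0,0],[0,0,0]])

```text
clock: 5.1
eef_pos: [522.4, 154.2, 99.4]
tcp_rot: [3.141, -0.0, 1.286]
contact_force: [0.1, 0.5, 1.8]
opening: 0.347
grasp_force: 1.1
```

carry_out(delta_pos=[[0,0,0.001],[0,0,0.002],[0,0,0.002]], rot=[[0,0,0],[0,0,0],[0,0,0]])

```text
clock: 5.48
eef_pos: [522.4, 154.2, 97.3]
tcp_rot: [-3.142, 0.0, 1.286]
contact_force: [-0.4, -0.7, 2.5]
opening: 0.349
grasp_force: 1.5
```

carry_out(delta_pos=[[0,0,0.001],[0,0,0.002],[0,0,0.003],[0,0,0.003]], rot=[[0,0,0],[0,0,0],[0,0,0],[0,0,0]])

```text
clock: 5.98
eef_pos: [522.4, 154.2, 94.2]
tcp_rot: [-3.142, -0.0, 1.286]
contact_force: [-0.5, -0.5, 4.7]
opening: 0.348
grasp_force: 2.1
```

carry_out(delta_pos=[[0,0,0],[0,0,0],[0,0,0],[0,0,0],[0,0,0],[0,0,0]], rot=[[0,0,0],[0,0,0],[0,0,0],[0,0,0],[0,0,0],[0,0,0]], claw=0.01, grip_force=45)

```text
clock: 6.72
eef_pos: [522.6, 154.3, 94.5]
tcp_rot: [3.141, -0.0, 1.286]
contact_force: [-0.6, -0.3, 5.1]
opening: 0.22
grasp_force: 41.0
```

carry_out(delta_pos=[[0,0,-0.001],[0,0,-0.002],[0,0,-0.003],[0,0,-0.005],[0,0,-0.008],[0,0,-0.012]], rot=[[0,0,0],[0,0,0],[0,0,0],[0,0,0],[0,0,0],[0,0,0]])

```text
clock: 7.48
eef_pos: [522.0, 154.3, 106.2]
tcp_rot: [-3.141, 0.0, 1.286]
contact_force: [0.5, 1.1, -1.7]
opening: 0.223
grasp_force: 40.4
```

carry_out(delta_pos=[[0,0,-0.02],[0,0,-0.045],[0,0,-0.075],[0,0,-0.11],[0,0,-0.15],[0,0,-0.175],[0,0,-0.185],[0,0,-0.185]], rot=[[0,0,0],[0,0,0],[0,0,0],[0,0,0],[0,0,0],[0,0,0],[0,0,0],[0,0,0]])

```text
clock: 8.48
eef_pos: [522.2, 154.1, 291.3]
tcp_rot: [3.141, 0.0, 1.286]
contact_force: [0.1, 0.1, -2.2]
opening: 0.221
grasp_force: 40.4
```

```bash
python3 - <<'E'
from h import *
import cv2
s,T,P=wpose(); print(s["eef_pos"],s["contact_force"],s["opening"],s["grasp_force"])
cv2.imwrite("pics/s3.png",r.grab_frame("scene"))
a=r.grab_frame("top"); cv2.imwrite("pics/t3.png",a)
for n in("top","scene"):
  for d in r.cut_out("pot_rim",n):
    m=d["mask"].astype("uint8"); c=max(cv2.findContours(m,0,1)[0],key=len); print(n,d["box"],d["p"],cv2.fitEllipse(c) if len(c)>5 else 0)
E
```

```text
[522.23209156 154.12951707 291.26871152] [ 0.11346893  0.09035064 -2.16395535] 0.22114957443138544 40.40770411491394
top [407.5, 266.9, 464.3, 317.4] 0.98 ((436.3587646484375, 291.6573486328125), (49.97555923461914, 57.01692581176758), 101.54841613769531)
top [454.0, 188.4, 509.5, 243.4] 0.84 ((482.5632019042969, 214.85696411132812), (50.70667266845703, 61.04933166503906), 68.22463989257812)
top [260.7, 142.7, 315.9, 196.8] 0.56 ((288.6292419433594, 170.5576171875), (50.27906036376953, 56.4251823425293), 157.95960998535156)
scene [207.3, 163.2, 254.8, 216.9] 0.74 ((233.32200622558594, 191.16172790527344), (46.967708587646484, 55.9108772277832), 165.0579071044922)
scene [290.0, 287.7, 344.7, 354.8] 0.68 ((316.38604736328125, 320.5599365234375), (56.08500289916992, 68.03858184814453), 177.93099975585938)
scene [132.7, 198.9, 187.5, 260.1] 0.57 ((160.14291381835938, 229.05909729003906), (51.03207778930664, 59.4985466003418), 157.96334838867188)
```

View pics/s3.png

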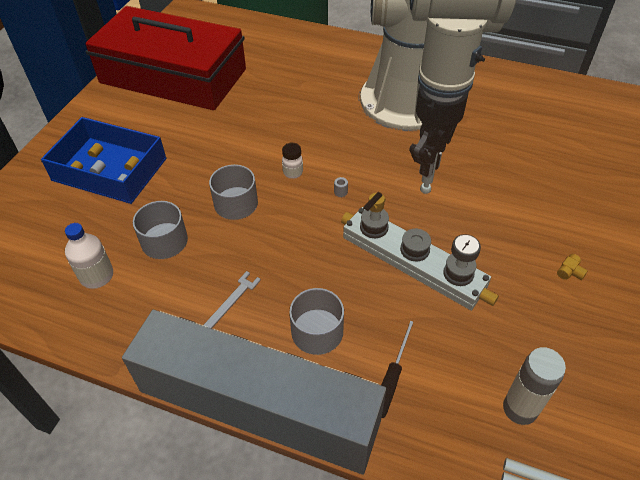

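The stub is out, hanging at about (427,185). The middle fitting is empty, and the gauge and valve have not moved. Next I carry it over the near pot at about (495,-261).

carry_out(delta_pos=[[-0.03,0.007,0],[-0.085,0.019,0],[-0.14,0.031,0],[-0.195,0.044,0],[-0.25,0.056,0],[-0.305,0.068,0],[-0.36,0.08,0],[-0.406,0.091,0]], rot=[[0,0,0],[0,0,0],[0,0,0],[0,0,0],[0,0,0],[0,0,0],[0,0,0],[0,0,0]])

```text
clock: 9.68
eef_pos: [494.7, -263.0, 290.3]
tcp_rot: [-3.14, -0.0, 1.285]
contact_force: [1.1, 1.4, -0.9]
opening: 0.223
grasp_force: 40.4
```

carry_out(delta_pos=[[0,0,0.01],[0,0,0.03],[0,0,0.06],[0,0,0.08],[0,0,0.08]], rot=[[0,0,0],[0,0,0],[0,0,0],[0,0,0],[0,0,0]])

```text
clock: 10.3
eef_pos: [494.2, -259.4, 209.0]
tcp_rot: [-3.137, -0.001, 1.286]
contact_force: [-0.7, 0.3, -0.5]
opening: 0.222
grasp_force: 40.5
```

```bash
python3 - <<'E'
from h import *
import cv2
s,T,P=wpose(); print(s["eef_pos"],s["contact_force"],s["opening"],s["grasp_force"]); np.save("P2.npy",P)
cv2.imwrite("pics/w4.png",r.grab_frame("wrist"))
E
```

```text
[ 494.21207167 -259.41595518  209.02771029] [-0.70299295  0.28867621 -0.52589211] 0.22154110431204144 40.45379340648651
```

View pics/w4.png

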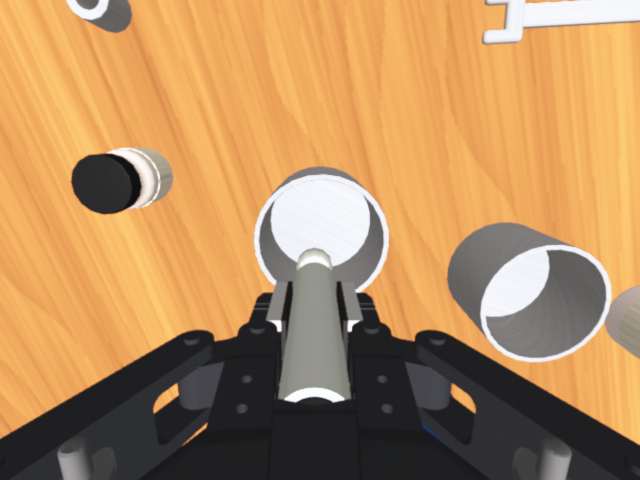

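The pot rim spans u 255–388 with its top at v 175, so its centre is at about (321,239). The stub tip is at (314,258).

```bash
python3 - <<'E'
from h import *
P=np.load("P2.npy"); s,T,_=wpose()
for u,v in[(255,238),(388,238),(321.5,175),(321.5,239)]:
    p=at_z("wrist",u,v,75,P); print(p.round(1),(T[:3,:3].T@(p-T[:3,3])).round(1))
E
```

```text
[ 451.9 -249.9   75. ] [ -2.6 -43.9 135.5]
[ 545.5 -277.3   75. ] [ -2.6  53.7 135.3]
[ 511.4 -219.6   75. ] [ 43.2   4.7 135.4]
[ 498.5 -264.3   75. ] [ -3.3   4.9 135.4]
```

carry_out(delta_pos=[[-0.005,0.005,0.01],[-0.005,0.005,0.035],[-0.005,0.005,0.065],[-0.005,0.005,0.095],[-0.005,0.005,0.115],[-0.005,0.005,0.122],[-0.005,0.005,0.125],[-0.005,0.005,0.125]], rot=[[0,0,0],[0,0,0],[0,0,0],[0,0,0],[0,0,0],[0,0,0],[0,0,0],[0,0,0]])

```text
clock: 11.35
eef_pos: [499.4, -267.5, 86.9]
tcp_rot: [3.141, 0.0, 1.286]
contact_force: [1.0, 0.5, -0.3]
opening: 0.22
grasp_force: 40.5
```

carry_out(delta_pos=[[0,0,0.002],[0,0,0.004],[0,0,0.006],[0,0,0.006]], rot=[[0,0,0],[0,0,0],[0,0,0],[0,0,0]])

```text
clock: 11.85
eef_pos: [498.7, -267.1, 80.1]
tcp_rot: [-3.141, -0.0, 1.286]
contact_force: [-0.4, 0.8, -0.5]
opening: 0.223
grasp_force: 40.5
```

carry_out(delta_pos=[[0,0,0.001],[0,0,0.001],[0,0,0.001],[0,0,0.001],[0,0,0.001]], rot=[[0,0,0],[0,0,0],[0,0,0],[0,0,0],[0,0,0]], claw=0.034)

```text
clock: 12.48
eef_pos: [498.9, -267.2, 79.3]
tcp_rot: [3.142, -0.0, 1.286]
contact_force: [-0.9, -0.2, 0.2]
opening: 0.401
grasp_force: 0.0
```

```bash
python3 - <<'E'
from h import *
import cv2
s,T,P=wpose(); print(s["eef_pos"],s["contact_force"],s["opening"],s["grasp_force"])
cv2.imwrite("pics/w5.png",r.grab_frame("wrist"))
E
```

```text
[ 498.8777068  -267.18490341   79.30212417] [-0.91389915 -0.21722127  0.24219858] 0.4014606673959672 0.0
```

View pics/w5.png

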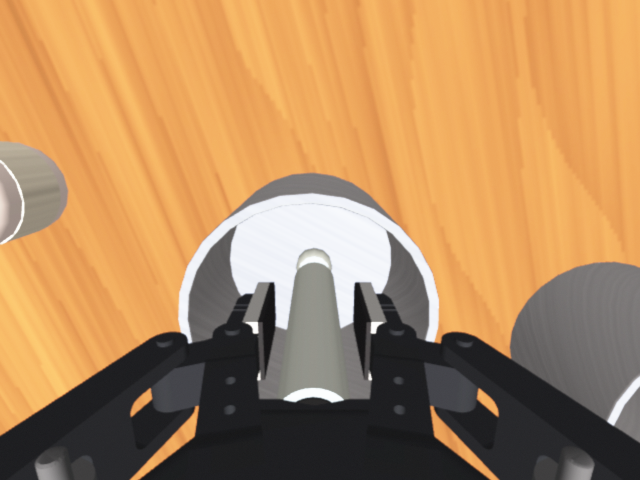

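The stub is released and stands upright in the pot (bottom at (313,258)), clear of both pads. Next I retreat straight up.

carry_out(delta_pos=[[0,0,-0.01],[0,0,-0.03],[0,0,-0.06],[0,0,-0.1],[0,0,-0.15],[0,0,-0.2],[0,0,-0.2],[0,0,-0.2]], rot=[[0,0,0],[0,0,0],[0,0,0],[0,0,0],[0,0,0],[0,0,0],[0,0,0],[0,0,0]])

```text
clock: 13.52
eef_pos: [498.5, -267.0, 279.4]
tcp_rot: [3.141, 0.0, 1.286]
contact_force: [-0.2, 0.6, -0.8]
opening: 0.401
grasp_force: 0.0
```

```bash
python3 - <<'E'
from h import *
import cv2
a=r.grab_frame("wrist"); b=r.grab_frame("scene")
cv2.imwrite("pics/end.png",np.hstack([cv2.resize(a,(400,300)),b[130:430,120:520]]))
E
```

```text
(no output)
```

View pics/end.png

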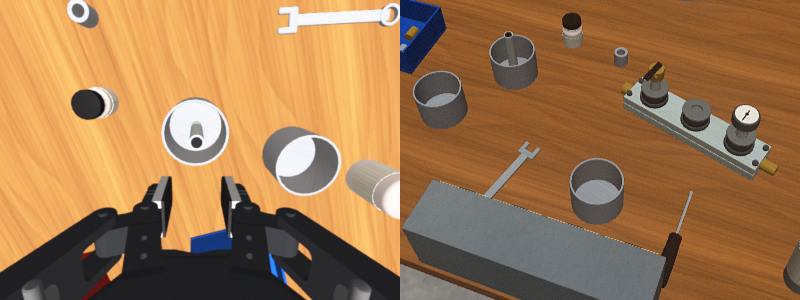

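The stub stands in the upright near pot, the gauge and valve are still in their fittings, and the gripper is clear.

```bash
python3 -c "
from rig import r
print(r.sign_off())"
```

```text
the job is handed in; nothing more can be done
None
```

I drew the bare stub out with its release ring held down and stood it in the near pot; the pot is upright, the gauge and valve are still in their fittings, and the job is handed in (sign-off gave no verdict).

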